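# Step the press selector to the punch and set it

## Task

Push the dial's protruding tab sideways with the fingertips to step the selector round until the tab points straight at the punch (the dark stepped pin standing on the selector's round base), then press the black button in the middle of the dial all the way down and let it go. Only push and press: do not pinch the tab, do not press the button before the tab points at the punch, and leave the loose things lying on and around the selector where they are.

Things in the scene. Friction and masses are not known exactly. Their poses are not given: they have to be found in the camera images.
- selector_base: fixed round grey base plate of the selector, 236 mm across, 12 mm thick, standing on the table. Origin: on the dial's vertical axis, at the underside (table height); the plate's own centre lies 25 mm from it along +x. x points across the plate to the middle of the row of positions, z up. On it turns an aluminium dial, 84 mm across, its flat top 34 mm above the table.
- selector (a joint): turn of the dial in rad, counter-clockwise from above positive; the dial is stiff (about 4 N at the tab) and stays where it is left, with no clicks. 0 = empty parking position (it starts between -0.1 and 0.2); at 0.65, 1.30 and 1.95 the tab points straight at one of the three samples; stops at -0.15 and 2.15. At joint value q the tab points at the angle q - 0.975 from the base's x axis.
- tab_tip (a point): outer end of the tab, the steel fin that sticks out of the dial's rim: it reaches from the rim (42 mm from the axis) to 85 mm, is 13 mm wide, and stands from about 16 to 48 mm above the table. The point is on its centre line, 84 mm from the axis, 31.5 mm above the table. x points radially outward along the tab, y to the counter-clockwise side. Finger room: the plate's top is at 12 mm and the samples stand 110 mm from the axis.
- sample_punch: the sample that names the wanted position: dark stepped steel pin, 16 mm thick and 53 mm tall, fixed upright on the base plate 110 mm from the dial's axis, beyond the end of a dark index line. Origin: centre of its underside, 12 mm above the table. Which of the three positions it marks varies.
- sample_bolt: sample of another position: bright hexagon bolt 13x15 mm, 36 mm tall, fixed standing on its head on the base plate, 110 mm from the axis. Origin: centre of the underside.
- sample_gauge: sample of another position: flat bright gauge block 22x56x12 mm with two slots, fixed lying on the base plate, its middle 110 mm from the axis. Origin: centre of the underside.
- hub_button (a joint): travel of the button in the middle of the dial in m: 0 = up, 0.006 = fully down; spring, 5 N when fully down, it returns by itself.
- hub_button_top (a point): centre of the top face of that button, a round black cap 28 mm across on the dial's axis; it is pressed straight down 6 mm.
- loose_clip: bystander: black moulded clip 46x67x28 mm lying loose on the table to the right of the selector. Origin: centre of its underside.
- loose_bolt: bystander: bright hexagon bolt 13x15x36 mm standing loose on the base plate, near left, about 80 mm from the axis. Origin: centre of its underside.
- loose_key: bystander: dark hex key 33x98x7 mm lying loose on the table to the right of the selector. Origin: centre of its underside.
- far_clip: bystander: black moulded clip 47x74x31 mm lying loose on the table, near left. Origin: centre of its underside.

How it is judged:
On the way, in this order (a step that is already met when the one before it is completed fails the run):
1. the tab points at the punch (x of sample_punch in the frame of tab_tip above 0 m and y of sample_punch in the frame of tab_tip between -0.014 and 0.014 m), for 0.2 s.
2. the button in the middle is pressed down (value of joint hub_button above 0.0045 m), for 0.05 s.
At the end, for the whole second after the job is handed in: The tab's centre line passes within 14 mm of the punch's middle (about 7 degrees of turn), the dial is at rest, and the button, which was pressed at least 4.5 mm after the tab got there, is up again (all of step 1 and velocity of joint selector between -0.05 and 0.05 rad/s and value of joint hub_button below 0.0015 m); the robot touches nothing.
It fails at once if the button is pressed while the tab does not point at the punch (value of joint hub_button above 0.003 m and not (y of sample_punch in the frame of tab_tip between -0.014 and 0.014 m)).
It fails at once if the tab is pinched from both sides (contact force between the fingers and selector_c3 above 3 N and contact force between the fingers and selector_c2 above 3 N).
It fails at once if a loose thing is moved more than 25 mm or lifted (distance of any of loose_clip, loose_bolt, loose_key, far_clip from where it was at the start of the episode above 0.025 m).
It also fails if it takes over 48 s, if anything falls off the work surface, if the arm or the gripper's body presses on something with over 40 N, if the wrist force passes 120 N, or if a joint passes its speed limit or range.

## Robot

A 6-joint arm with a two-finger parallel gripper is mounted at the origin on a cart in front of the work surface, level with it; the furniture and walls round the work are solid. World frame = base frame: x ahead of the robot, y to its left, z up, the work surface at z = 0. Lengths are in m, angles in rad, forces in N, time in s.
With the tool pointing down it reaches from about 0.25 to 0.85 m from the base axis. Payload 12.5 kg.
Tool frame: the origin (TCP) lies midway between the tips of the shut fingers; the grasp point (between the pads) lies 19 mm behind it; z points along the fingers, y is the line along which they close (so a half turn about z gives the same grasp; the last joint's range is limited). The gripper opens to 93 mm and grips with 3 to 60 N. Pads are 15 mm wide; open, the fingers measure 128 mm over their backs; the gripper's body (75 mm by 188 mm) begins 65 mm behind the grasp point.
Start: joints at [1.117, 0.351, 1.652, -0, 1.139, -0.085], TCP at [0.198, 0.513, 0.219] pointing down, gripper open.
Joint ranges: [-2.75, 2.75], [-0.79, 2.1], [0.01, 2.65], [-1.57, 4.71], [0.07, 3.14], [-2.87, 2.87]. Speed limits (rad/s): [2.22, 2.22, 2.79, 3.14, 3.14, 3.14].

## Interface

Orientations are given as a unit quaternion [w, x, y, z].
In Python, from cell import monitor, viewer, ticket gives the robot as it stands.
- The arm moves only by the tool jog_arm, never from a script. Its argument "deltas" is a list that holds one entry, the list of rows, each a list of 5 numbers: the shift along the tool's x, y, z in m, then the turn about the tool's z in degrees, then the opening in per cent of the stroke, from 0 (shut) to 100 (fully open). A call has 1 to 10 rows; each row is the pose to reach, as a shift and turn from the pose commanded when the call began, along the tool's axes at that moment; what a row does not reach only later rows make up. A row lasts 1/10 s, in which the tool goes at most 50 mm and 8.59 degrees, less where a joint would pass 70% of its speed; a pose out of reach is approached as far as the arm can. A call with a gripper value outside its range is refused whole. The fingers move at their own pace and stop on an object; the grip force is fixed at half the most. Time passes only in rows, so rows that repeat a pose let the fingers close. It gives the time, the measured TCP pose, the force, the opening and the grip force at its end, in the units of the state.
- monitor.observe(): the state, without advancing time (a new reading comes with each control period).
- viewer.capture(name): name is "side" or "top"; returns (picture, depth): 400x640x3 uint8, red, green, blue; 400x640 float32, m along the optical axis (not along the pixel's ray), 0 where there is no reading.
- viewer.calibration(name): a dict with "camera_matrix" (3x3 intrinsics, pixels), "T" (4x4, takes a point from camera to world coordinates). Camera axes: x right, y down, z forward; pixel columns grow to the right and rows downward; lengths in m; the calibration is good to about 2 mm. A picture is of the moment at which its call begins. calibration takes no time and is no camera call.
- ticket.finish_job(): hands the job in; it is judged then, once.
Trained networks look in the newest picture that a camera, given by its name, has taken for a name from the list of things; names that differ only in an ending like _2 or _b are one class to them, and where a whole thing is asked for, a point or a joint stands for the part that bears it (a point fixed in the world has none). Each returns a list of dicts, best first, with "conf" (0 to 1); they miss things now and then, are a little off and sometimes report something else, mostly with a low value. They report only what shows in the picture. A call takes as long as a camera call.
- viewer.trace(name, camera): "mask" (400x640 bool, what is visible of it).
- viewer.place_of(name, camera): "position" ([x, y, z] in m, in world coordinates, good to about 4 mm: a listed point, or the origin of a listed thing).
The state is a dict: "clock": time; "qpos": joint angles; "joint_velocities": joint speeds; "joint_efforts": joint torques, N m; "ee_pos": TCP position; "ee_rot": TCP orientation; "wrist_force": force on the tool from outside, world axes, zero at the start; "wrist_torque": the same for the moment, N m; "opening": opening from 0.0 (shut) to 1.0 (fully open); "finger_force": force on a finger pad.
Only numpy, scipy, OpenCV 4.12 (cv2) and the standard library are available. Lean on these libraries where they do the work, as an engineer would, in place of code of your own. Each camera call takes 0.05 s, during which the arm holds its last target. There are 200 camera calls.

## Working session

There is one attempt and no reset: what is moved stays moved. The work goes in short steps, Python scripts to look and compute and a tool call to move; the robot and the scene stay as the last step left them, time stands still between calls to the robot, and variables do not carry over. Pictures are saved under pics/ and viewed, at most 10 in all, crops included, and the job is handed in when it is done.

Besides the shell and the picture viewer there is one more tool, called after "Request:" as name(argument=value, ...) on one line, values as JSON. jog_arm: Moves the arm, as the interface text tells. Its arguments: {"type":"object","properties":{"deltas":{"type":"array","items":{"type":"array","items":{"type":"array","items":{"type":"number"}}}}},"required":["deltas"]}

```bash
mkdir -p pics; python3 - <<'E'
from cell import monitor, viewer, ticket
import cv2,numpy as np
s=monitor.observe();print({k:np.round(s[k],3) for k in('clock','ee_pos','ee_rot','opening','wrist_force')})
for c in('top','side'):
    p,d=viewer.capture(c);cv2.imwrite(f'pics/{c}0.png',p[:,:,::-1])
    for n in('selector_base','tab_tip','sample_punch','sample_bolt','sample_gauge','hub_button_top','loose_bolt','loose_clip','loose_key','far_clip'):
        print(c,n,[(np.round(r['position'],3).tolist(),round(r['conf'],2)) for r in viewer.place_of(n,c)[:3]])
E
```

```text
{'clock': np.float64(0.0), 'ee_pos': array([0.198, 0.513, 0.218]), 'ee_rot': array([-0.   ,  0.183,  0.983, -0.001]), 'opening': np.float64(1.003), 'wrist_force': array([-0.283, -0.114,  0.811])}
top selector_base [([0.438, 0.156, 0.001], 0.79)]
top tab_tip [([0.479, 0.086, 0.034], 0.93)]
top sample_punch [([0.527, 0.094, 0.01], 0.36)]
top sample_bolt [([0.546, 0.166, 0.015], 0.38)]
top sample_gauge [([0.52, 0.23, 0.012], 0.63), ([0.38, 0.362, -0.0], 0.2)]
top hub_button_top [([0.436, 0.157, 0.058], 0.4)]
top loose_bolt [([0.43, 0.238, 0.013], 0.36)]
top loose_clip [([0.427, -0.182, -0.001], 0.56)]
top loose_key [([0.436, 0.153, 0.001], 0.59), ([0.489, -0.297, -0.001], 0.44)]
top far_clip [([0.381, 0.362, -0.001], 0.72)]
side selector_base [([0.437, 0.157, -0.003], 0.65)]
side tab_tip [([0.482, 0.085, 0.035], 0.7)]
side sample_punch [([0.533, 0.096, 0.009], 0.54)]
side sample_bolt [([0.546, 0.159, 0.014], 0.48)]
side sample_gauge [([0.52, 0.233, 0.014], 0.86)]
side hub_button_top [([0.441, 0.16, 0.053], 0.45), ([0.426, -0.18, 0.007], 0.28)]
side loose_bolt [([0.433, 0.24, 0.016], 0.57)]
side loose_clip [([0.44, 0.157, 0.053], 0.68), ([0.427, -0.182, 0.001], 0.49)]
side loose_key [([0.489, -0.29, -0.005], 0.46)]
side far_clip [([0.379, 0.362, -0.0], 0.87)]
```

View pics/top0.png

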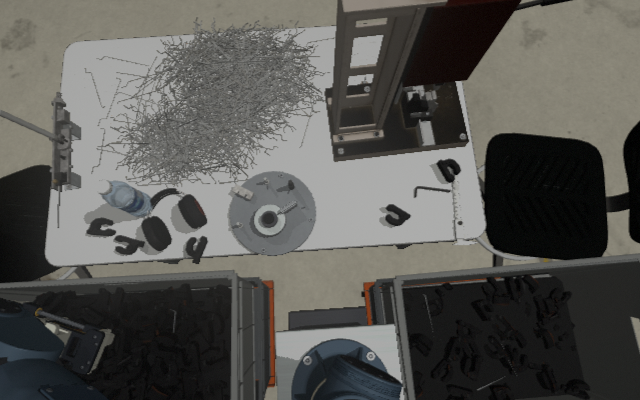

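View pics/side0.png

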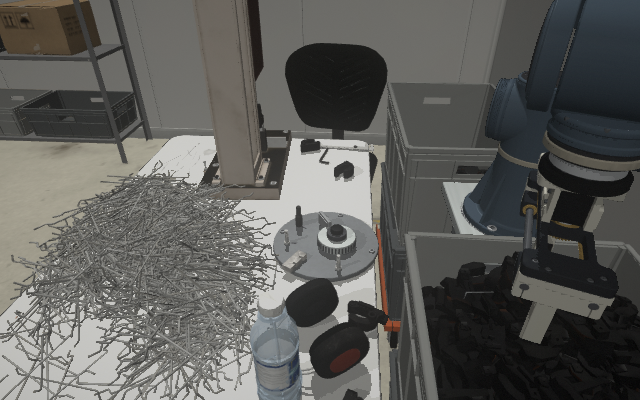

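The top view shows the selector at about (272,213), with the tab at (290,209), the punch at (291,185), the bolt at (263,182) and the gauge at (241,192). The loose bolt is at (236,225). The side view agrees. The tab is at about -60° and the punch at -34°, so the tab needs about 26° counter-clockwise. I'll move above the clockwise side with the fingers shut.

Request:
jog_arm(deltas=[[[-0.0375,-0.032,0,2,0],[-0.075,-0.064,0,4,0],[-0.1125,-0.096,0,6,0],[-0.15,-0.128,0,8,0],[-0.1875,-0.16,0,10,0],[-0.225,-0.192,0,12.8,0],[-0.2625,-0.224,0,12.8,0],[-0.3,-0.256,0,12.8,0],[-0.3375,-0.288,0,12.8,0],[-0.3755,-0.321,0,12.8,0]]])

```text
clock: 2.1
ee_pos: [0.4333, 0.0765, 0.2189]
ee_rot: [0.0, 0.292, 0.956, 0.0]
wrist_force: [1.1, 0.4, 0.3]
opening: 0.188
finger_force: 0.0
```

Request:
jog_arm(deltas=[[[0,0,0,0,0],[0,0,0,0,0],[0,0,0,0,0]]])

```text
clock: 2.4
ee_pos: [0.4322, 0.0793, 0.2186]
ee_rot: [-0.0, 0.291, 0.957, 0.0]
wrist_force: [0.5, 0.1, -0.3]
opening: 0.004
finger_force: 0.0
```

Request:
jog_arm(deltas=[[[0,0,0.03,0,0],[0,0,0.06,0,0],[0,0,0.09,0,0],[0,0,0.12,0,0],[0,0,0.145,0,0],[0,0,0.165,0,0],[0,0,0.18,0,0],[0,0,0.19,0,0],[0,0,0.19,0,0],[0,0,0.19,0,0]]])

```text
clock: 3.4
ee_pos: [0.4327, 0.0791, 0.0291]
ee_rot: [0.0, 0.291, 0.957, 0.0]
wrist_force: [-0.3, 0.3, 0.1]
opening: 0.006
finger_force: 0.0
```

```bash
python3 - <<'E'
from cell import monitor, viewer, ticket
import cv2,numpy as np
s=monitor.observe();print({k:np.round(s[k],3) for k in('clock','ee_pos','ee_rot','wrist_force')})
ims=[]
for c,(u,v) in(('top',(272,213)),('side',(325,240))):
    p,d=viewer.capture(c)
    ims.append(cv2.resize(p[v-60:v+60,u-65:u+65,::-1],(400,370)))
    for n in('tab_tip','sample_punch','hub_button_top'):
        print(c,n,[(np.round(r['position'],3).tolist(),round(r['conf'],2)) for r in viewer.place_of(n,c)[:2]])
cv2.imwrite('pics/a.png',np.hstack(ims))
E
```

```text
{'clock': np.float64(3.4), 'ee_pos': array([0.433, 0.079, 0.029]), 'ee_rot': array([0.   , 0.291, 0.957, 0.   ]), 'wrist_force': array([-0.262,  0.278,  0.15 ])}
top tab_tip []
top sample_punch [([0.493, -0.298, -0.0], 0.67)]
top hub_button_top []
side tab_tip [([0.484, 0.082, 0.037], 0.66)]
side sample_punch [([0.531, 0.099, 0.012], 0.54)]
side hub_button_top []
```

View pics/a.png

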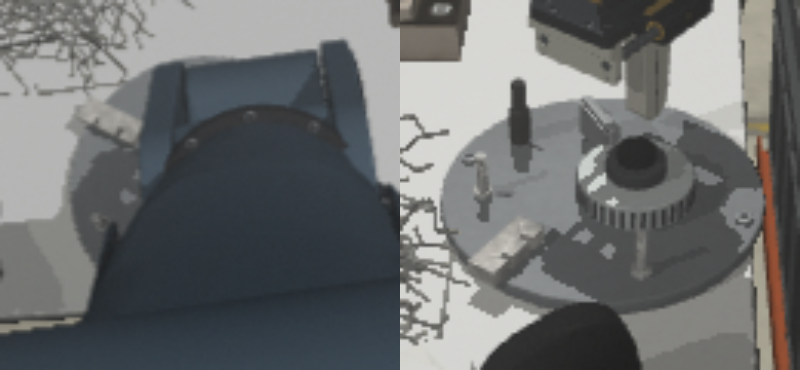

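The side crop shows the shut fingers on the clockwise side of the tab (about (645,100)), clear of it at (600,118). The punch is at (520,110). I'll push most of the way, then look again.

Request:
jog_arm(deltas=[[[-0.004,0.006,0.003,0,0],[-0.008,0.012,0.003,0,0],[-0.011,0.017,0.003,0,0],[-0.014,0.022,0.003,0,0],[-0.017,0.026,0.003,0,0],[-0.019,0.03,0.003,0,0],[-0.021,0.033,0.003,0,0],[-0.023,0.036,0.003,0,0],[-0.023,0.036,0.003,0,0],[-0.023,0.036,0.003,0,0]]])

```text
clock: 4.8
ee_pos: [0.4718, 0.0956, 0.0255]
ee_rot: [-0.0, 0.292, 0.956, -0.0]
wrist_force: [-1.3, -0.5, -1.1]
opening: 0.007
finger_force: 0.9
```

```bash
cat > look.py <<'E'
from cell import monitor, viewer, ticket
import cv2,numpy as np,sys
s=monitor.observe();print({k:np.round(s[k],3) for k in('clock','ee_pos','ee_rot','wrist_force')})
A=np.array([.438,.157])
p,d=viewer.capture('side')
cv2.imwrite(f'pics/{sys.argv[1]}.png',cv2.resize(p[170:300,255:395,::-1],None,fx=4,fy=4,interpolation=cv2.INTER_CUBIC))
for n in('tab_tip','sample_punch','hub_button_top'):
    for r in viewer.place_of(n,'side')[:2]:
        q=r['position'];print(n,np.round(q,3),round(r['conf'],2),'angle',np.round(np.degrees(np.arctan2(q[1]-A[1],q[0]-A[0])),1))
E
python3 look.py b
```

```text
{'clock': np.float64(4.8), 'ee_pos': array([0.472, 0.096, 0.026]), 'ee_rot': array([-0.   ,  0.292,  0.956, -0.   ]), 'wrist_force': array([-1.296, -0.487, -1.147])}
tab_tip [0.505 0.101 0.035] 0.7 angle -39.8
sample_punch [0.535 0.097 0.013] 0.68 angle -31.7
hub_button_top [0.441 0.156 0.056] 0.52 angle -19.4
```

View pics/b.png

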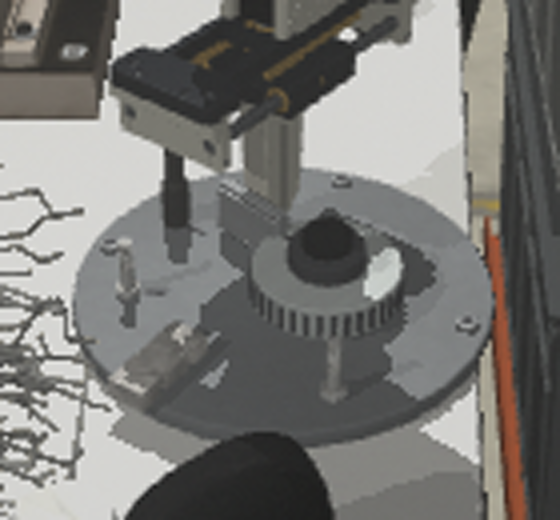

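The tab is now at about -40° and the punch at about -33.5°. The fingers are still on the clockwise face of the tab, so I'll push about 8 mm more.

Request:
jog_arm(deltas=[[[-0.001,0.003,0,0,0],[-0.002,0.005,0,0,0],[-0.003,0.007,0,0,0],[-0.003,0.008,0,0,0],[-0.003,0.008,0,0,0],[-0.003,0.008,0,0,0]]])

```text
clock: 5.6
ee_pos: [0.479, 0.1006, 0.0257]
ee_rot: [0.0, 0.292, 0.956, 0.0]
wrist_force: [-1.8, -1.4, -0.4]
opening: 0.007
finger_force: 1.1
```

Request:
jog_arm(deltas=[[[0,-0.005,0,0,0],[0,-0.015,0,0,0],[0,-0.02,-0.02,0,0],[0,-0.02,-0.06,0,0],[0,-0.02,-0.1,0,0],[0,-0.02,-0.1,0,0],[0,-0.02,-0.1,0,0]]])

```text
clock: 6.3
ee_pos: [0.4679, 0.0835, 0.1262]
ee_rot: [0.001, 0.292, 0.956, 0.0]
wrist_force: [-0.2, 0.2, -0.3]
opening: 0.007
finger_force: 0.0
```

```bash
python3 look.py c; python3 look.py c2
```

```text
{'clock': np.float64(6.3), 'ee_pos': array([0.468, 0.084, 0.126]), 'ee_rot': array([0.001, 0.292, 0.956, 0.   ]), 'wrist_force': array([-0.215,  0.167, -0.312])}
tab_tip [0.508 0.11  0.032] 0.6 angle -33.6
sample_punch [0.533 0.095 0.011] 0.41 angle -33.1
hub_button_top [0.44  0.157 0.054] 0.62 angle 5.7
{'clock': np.float64(6.5), 'ee_pos': array([0.467, 0.084, 0.125]), 'ee_rot': array([-0.001,  0.292,  0.956, -0.   ]), 'wrist_force': array([ 0.125, -0.542, -0.184])}
tab_tip [0.508 0.108 0.033] 0.59 angle -35.1
sample_punch [0.534 0.097 0.012] 0.48 angle -32.2
hub_button_top [0.441 0.157 0.052] 0.41 angle -6.9
```

View pics/c.png

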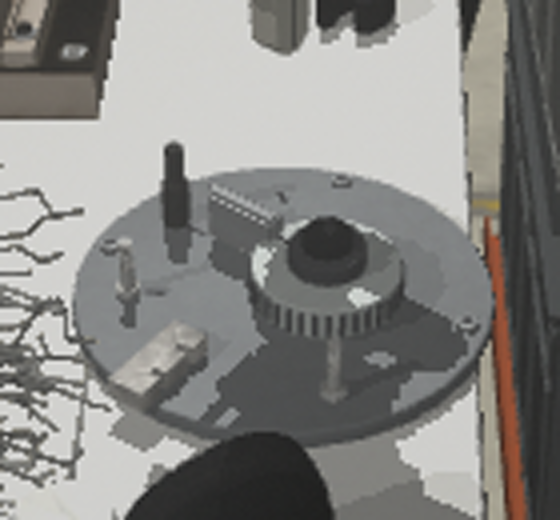

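```bash
python3 - <<'E'
from cell import viewer
import numpy as np
p,d=viewer.capture('side');k=viewer.calibration('side');K=np.array(k['camera_matrix']);T=np.array(k['T'])
v,u=np.mgrid[:400,:640]
P=np.stack([(u-K[0,2])/K[0,0]*d,(v-K[1,2])/K[1,1]*d,d,np.ones_like(d)],-1)@T.T
X=P[...,:3][d>0];A=np.array([.4395,.157]);R=X[:,:2]-A;r=np.hypot(*R.T);a=np.degrees(np.arctan2(R[:,1],R[:,0]))
m=(r>50)&(r<88)&(X[:,2]>.044)&(X[:,2]<.053)&(abs(a+35)<15);print('tab',m.sum(),a[m].mean(),np.ptp(a[m]),X[m].mean(0))
m=(r>98)&(r<122)&(X[:,2]>.025)&(X[:,2]<.075)&(abs(a+35)<15);print('punch',m.sum(),a[m].mean(),X[m].mean(0),X[m][:,2].max())
m=(r<20)&(X[:,2]<.07);h=X[m];t=h[h[:,2]>np.percentile(h[:,2],60)];print('button',np.percentile(h[:,2],[50,90,99]),t.mean(0))
E
```

```text
<stdin>:7: RuntimeWarning: Mean of empty slice.
  ret = ret.dtype.type(ret / rcount)
Traceback (most recent call last):
ValueError: zero-size array to reduction operation maximum which has no identity
```

```bash
python3 - <<'E'
from cell import viewer
import numpy as np
p,d=viewer.capture('side');k=viewer.calibration('side');K=np.array(k['camera_matrix']);T=np.array(k['T'])
v,u=np.mgrid[:400,:640]
P=np.stack([(u-K[0,2])/K[0,0]*d,(v-K[1,2])/K[1,1]*d,d,np.ones_like(d)],-1)@T.T
X=P[...,:3][d>0];A=np.array([.4395,.157]);R=X[:,:2]-A;r=1000*np.hypot(*R.T);a=np.degrees(np.arctan2(R[:,1],R[:,0]))
m=(r>50)&(r<88)&(X[:,2]>.044)&(X[:,2]<.053)&(abs(a+35)<15);print('tab',m.sum(),a[m].mean(),a[m].std(),X[m].mean(0))
m=(r>98)&(r<122)&(X[:,2]>.025)&(X[:,2]<.075)&(abs(a+35)<15);print('punch',m.sum(),a[m].mean(),X[m].mean(0))
m=(r<20)&(X[:,2]<.07);h=X[m];t=h[h[:,2]>np.percentile(h[:,2],60)];print('button',np.percentile(h[:,2],[50,90,99]),t.mean(0))
E
```

```text
tab 52 -33.8445053810675 2.792146420379805 [0.4944277  0.12008058 0.04682953]
punch 95 -32.29327010256096 [0.52970284 0.10002905 0.04646834]
button [0.05139468 0.05663099 0.05860009] [0.43923376 0.15852863 0.05624304]
```

Tab and punch agree to about 2°, inside the 7° tolerance, and the crop shows the tab ridge pointing at the punch. Next I'll go above the button.

Request:
jog_arm(deltas=[[[0.02,0.014,0,0,0],[0.04,0.028,0,0,0],[0.055,0.039,0,0,0],[0.064,0.0455,0,0,0],[0.064,0.0455,0.02,0,0],[0.064,0.0455,0.04,0,0],[0.064,0.0455,0.055,0,0],[0.064,0.0455,0.06,0,0],[0.064,0.0455,0.06,0,0],[0.064,0.0455,0.06,0,0]]])

```text
clock: 7.8
ee_pos: [0.4403, 0.1574, 0.0662]
ee_rot: [0.0, 0.292, 0.956, 0.0]
wrist_force: [-0.3, 0.1, -0.2]
opening: 0.004
finger_force: 0.0
```

```bash
python3 look.py d
```

```text
{'clock': np.float64(7.8), 'ee_pos': array([0.44 , 0.157, 0.066]), 'ee_rot': array([0.   , 0.292, 0.956, 0.   ]), 'wrist_force': array([-0.318,  0.096, -0.182])}
tab_tip [0.508 0.11  0.036] 0.71 angle -33.7
tab_tip [0.431 0.239 0.014] 0.45 angle 94.6
sample_punch [0.534 0.097 0.01 ] 0.42 angle -32.2
hub_button_top [0.438 0.158 0.054] 0.52 angle 104.9
```

View pics/d.png

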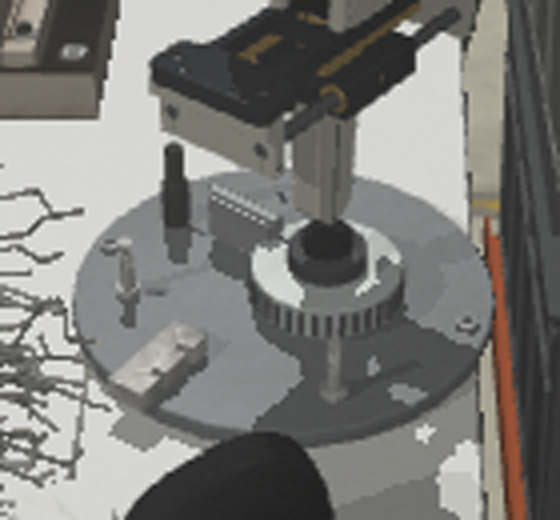

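The fingers are centred just above the black button at (327,240), and the tab still points at the punch. I'll press down in small steps.

Request:
jog_arm(deltas=[[[0,0,0.003,0,0],[0,0,0.006,0,0],[0,0,0.009,0,0],[0,0,0.012,0,0],[0,0,0.012,0,0],[0,0,0.012,0,0]]])

```text
clock: 8.6
ee_pos: [0.4399, 0.1574, 0.0536]
ee_rot: [-0.0, 0.292, 0.956, -0.0]
wrist_force: [-0.6, -0.4, 2.8]
opening: 0.003
finger_force: 1.4
```

Request:
jog_arm(deltas=[[[0,0,0.001,0,0],[0,0,0.003,0,0],[0,0,0.003,0,0],[0,0,0.003,0,0]]])

```text
clock: 9.0
ee_pos: [0.4399, 0.1574, 0.0507]
ee_rot: [-0.0, 0.292, 0.956, -0.0]
wrist_force: [-0.7, -0.6, 4.0]
opening: 0.002
finger_force: 2.3
```

Spring contact shows as rising force. I'll carry on until it bottoms out.

Request:
jog_arm(deltas=[[[0,0,0.001,0,0],[0,0,0.002,0,0],[0,0,0.002,0,0],[0,0,0.002,0,0]]])

```text
clock: 9.4
ee_pos: [0.44, 0.1574, 0.0499]
ee_rot: [0.0, 0.292, 0.956, 0.0]
wrist_force: [-9.2, -2.9, 26.5]
opening: 0.004
finger_force: 13.5
```

It bottomed out: the force jumped to 26 N with 0.8 mm of motion. I'll release straight up.

Request:
jog_arm(deltas=[[[0,0,-0.003,0,0],[0,0,-0.01,0,0],[0,0,-0.03,0,0],[0,0,-0.06,0,0],[0,0,-0.1,0,0],[0,0,-0.13,0,0],[0,0,-0.13,0,0],[0,0,-0.13,0,0],[0,0,-0.13,0,0]]])

```text
clock: 10.3
ee_pos: [0.4392, 0.1572, 0.1775]
ee_rot: [-0.001, 0.292, 0.956, -0.0]
wrist_force: [0.6, -0.1, -0.3]
opening: 0.003
finger_force: 0.0
```

```bash
python3 look.py e
```

```text
{'clock': np.float64(10.3), 'ee_pos': array([0.439, 0.157, 0.177]), 'ee_rot': array([-0.001,  0.292,  0.956, -0.   ]), 'wrist_force': array([ 0.575, -0.109, -0.327])}
tab_tip [0.508 0.108 0.035] 0.62 angle -34.8
tab_tip [ 0.435  0.156 -0.   ] 0.54 angle -157.5
sample_punch [0.532 0.096 0.011] 0.62 angle -33.0
sample_punch [0.522 0.23  0.013] 0.4 angle 41.2
```

View pics/e.png

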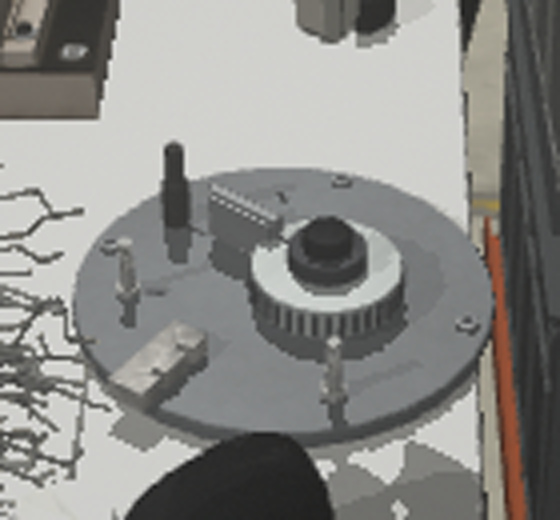

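The tab ridge from (280,218) to (212,185) still points at the punch at (175,190). The button at (327,240) is up again, the loose bolt still stands at (333,370), and the robot is clear.

```bash
python3 -c "
from cell import ticket
print(ticket.finish_job())"
```

```text
the job is handed in; nothing more can be done
None
```

I handed the job in at about 10 s: the tab points at the punch to within about 2°, the button was pressed until it bottomed out and is up again, and the arm is clear; no verdict came back.

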